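Turn the board turntable to its station and set the brake

ROBOT

A 6-joint arm with a two-finger parallel gripper is mounted at the origin on a cart in front of the work surface, level with it; the furniture and walls round the work are solid. World frame = base frame: x ahead of the robot, y to its left, z up, the work surface at z = 0. Lengths are in mm, angles in degrees, forces in N, time in s.
With the tool pointing down it reaches from about 350 to 850 mm from the base axis. Payload 8.1 kg.
Tool frame: the origin (TCP) lies at the very end of the fingers, on their centre line; the grasp point (between the pads) lies 19 mm behind it; z points along the fingers, y is the line along which they close (so a half turn about z gives the same grasp; the last joint's range is limited). The gripper opens to 85 mm and grips with 20 to 120 N. Pads are 22 mm wide; open, the fingers measure 114 mm over their backs; the gripper's body (76 mm by 85 mm) begins 54 mm behind the grasp point. The pads swing forward as they close: fully open they stand 13 mm farther back than shut.
Start: joints at [61.857, 7.471, 85.268, -0, 87.261, -4.893], TCP at [236.832, 551.286, 197.392] pointing down, gripper open.
Joint ranges: [-169.43, 169.43], [-51.17, 129.36], [1.28, 143.12], [-76.62, 256.62], [0, 156.53], [-152.29, 152.29]. Speed limits (degrees/s): [136.94, 136.94, 159.86, 180, 180, 180].

INTERFACE

Orientations are given as [roll, pitch, yaw] about the fixed x, y, z axes, in that order (R = Rz(yaw) Ry(pitch) Rx(roll)).
In Python, from bench import * gives the robot as it stands.
- The arm moves only by the tool play_rows, never from a script. Its argument "increments" is a list of rows, each a list of 3 entries, a list of its own where there are three numbers: the gripper's target within -1 to 1 (fully open at 1, half-way at 0, shut at -1), then the shift along the tool's x, y, z in mm, then the turn about the tool's z in rad. A call has 1 to 12 rows; each row shifts and turns the commanded pose from where the row before left it, along the tool's axes as they then stand; what a row does not reach is not made up. A row lasts 1/12 s, in which the tool goes at most 41.7 mm and 7.16 degrees, less where a joint would pass 70% of its speed; a pose out of reach is approached as far as the arm can. A call is refused whole if a number of a shift passes 41.7 or a number of a turn 0.125, either way. A call with a gripper value outside its range is refused whole. The fingers move at their own pace and stop on an object; "force" is the grip in N (left out, the last holds). Time passes only in rows, so rows that do not move let the fingers close. It gives the time, the measured TCP pose, the force, the opening and the grip force at its end, in the units of the state.
- sense(): the state, without advancing time (a new reading comes with each control period).
- snapshot(name): name is "scene" or "side" or "wrist"; returns a dict with "color" (400x640x3 uint8, red, green, blue), "intrinsics" (3x3 intrinsics, pixels), "world_from_camera" (4x4, takes a point from camera to world coordinates). Camera axes: x right, y down, z forward; pixel columns grow to the right and rows downward; lengths in mm; the calibration is good to about 2 mm. The wrist camera is an equidistant fisheye: a pixel r from the principal point sees the ray r / f radians off the axis. A picture is of the moment at which its call begins. There is no depth.
- hand_in(): hands the job in; it is judged then, once.
Trained networks look in a picture, given as the dict that the camera call returned (one of the last four; its "shot" number tells which), for a name from the list of things; names that differ only in an ending like _2 or _b are one class to them, and where a whole thing is asked for, a point or a joint stands for the part that bears it (a point fixed in the world has none). Each returns a list of dicts, best first, with "p" (0 to 1); they miss things now and then, are a little off and sometimes report something else, mostly with a low value. They report only what shows in the picture. A call takes as long as a camera call.
- find_in(query, picture): "xyz" ([x, y, z] in mm, in the coordinates of the camera as it stood for that picture, good to about 4 mm: the middle of the surface that is visible of it).
- regions_of(query, picture): "mask" (400x640 bool, what is visible of it).
- pinpoint(query, picture): "xyz" ([x, y, z] in mm, in the coordinates of the camera as it stood for that picture, good to about 4 mm: a listed point, or the origin of a listed thing).
The state is a dict: "time": time; "joint_pos": joint angles; "qd": joint speeds; "joint_efforts": joint torques, N m; "tool_pos": TCP position; "tcp_rot": TCP orientation; "ft_force": force on the tool from outside, world axes, zero at the start; "wrist_torque": the same for the moment, N m; "finger_gap": finger opening in mm; "grip_force": force on a finger pad.
Only numpy, scipy, OpenCV 4.12 (cv2) and the standard library are available. Lean on these libraries where they do the work, as an engineer would, in place of code of your own. Each camera call takes 0.05 s, during which the arm holds its last target. There are 200 camera calls.

TASK

With a fingertip, push the turntable's arm round until its pointed end points straight at the broad square block on the base, then push the brake lever round fully home against its stop. Only push: do not grip or lift anything, keep the circuit board lying in its tray on the turntable, and leave the things standing around alone.

Things in the scene. Friction and masses are not known exactly. Their poses are not given: they have to be found in the camera images.
- base: fixed grey base screwed to the bench: round plate, radius 118 mm, 12 mm thick, with a lug for the brake at its local -y side. Origin on the turntable's vertical axis at bench height, z up.
- turntable: turntable on the base's vertical axis, turns either way; about 0.1 N m of friction, stays where left. Origin on the axis, 34 mm above the bench; +x along the pointer arm, -x along the ball arm. Both arms are bars 10 mm wide, lying 34 to 54 mm above the bench, from 33 to 75 mm from the axis: push their upright sides, e.g. at 60 mm. Board tray on top 66 (x) by 111 mm (y), rim 47 mm above the bench
- pointer_tip (a point): tip of the conical pointed end of the pointer arm (cone 23 mm wide, 22 mm long), 96 mm from the axis, 44 mm above the bench
- ball_end (a point): centre of the black ball, 24 mm in diameter, on the end of the other arm, 84 mm from the axis, 44 mm above the bench
- tray (a point): centre of the tray's floor, on the axis, 42 mm above the bench; the board rests here
- board: loose green circuit board, 60 x 105 x 9 mm, 50 g, lying in the tray with its long side along the turntable's y; top of its parts 51 mm above the bench; origin at the centre of its underside
- block_post: the station to point at: broad square dark steel block 18 x 18 mm, 16 mm tall, on the base plate, top 28 mm above the bench (below the arms, which pass over it). Origin at the centre of its underside, 106 mm from the turntable's axis. Which of the four station places it has varies
- pin_post: another station, not wanted: single slim round pin, 8 mm in diameter, same height and distance from the axis
- twin_post: another station, not wanted: pair of slim pins, 6 mm in diameter, 16 mm apart, same height and distance from the axis
- bar_post: another station, not wanted: narrow flat bar 6 x 22 mm, same height and distance from the axis
- brake_lever (a joint): angle of the brake lever about its upright pivot: about 0 to 0.35 (off) at the start, pointing outward from the base (base -y at 0); grows counter-clockwise seen from above to its stop at 1.45 (on), where it lies nearly along the base's +x beside the plate. Stays where it is left; needs about 1.5 N at its end
- lever_pivot (a point): the brake lever's vertical pivot axis, at (-30, -128) mm in the base's frame, 30 mm above the bench
- lever_end (a point): outer end of the brake lever, 74 mm from the pivot, 30 mm above the bench. The lever is a flat upright bar 10 mm wide, 18 to 42 mm above the bench
- alcohol_jar: loose white jar, 49 mm wide, 68 mm tall, not to be moved; origin under its centre
- solder_spool: loose spool of solder, 54 mm wide, 39 mm tall, not to be moved; origin under its centre
- kapton_roll: loose roll of amber tape lying flat, 62 mm wide, 19 mm tall, not to be moved; origin under its centre
- loupe: loose black loupe, 36 mm wide and tall, not to be moved; origin under its centre

How it is judged:
By the outcome, as a careful person would: the job done as asked, in the order asked, and still so for the second after the job is handed in, with the robot touching nothing.
It also fails if it takes over 64 s, if anything falls off the work surface, if the arm or the gripper's body presses on something with over 40 N, if the wrist force passes 120 N, or if a joint passes its speed limit or range.

## Working session

There is one attempt and no reset: what is moved stays moved. The work goes in short steps, Python scripts to look and compute and a tool call to move; the robot and the scene stay as the last step left them, time stands still between calls to the robot, and variables do not carry over. Pictures are saved under pics/ and viewed, at most 10 in all, crops included, and the job is handed in when it is done.

Besides the shell and the picture viewer there is one more tool, called after "Emit:" as name(argument=value, ...), one argument or row to a line, values as JSON. play_rows: Moves the arm, as the interface text tells. Its arguments: {"type":"object","properties":{"increments":{"type":"array","items":{"type":"array"}},"force":{"type":"number"}},"required":["increments"]}

```bash
mkdir -p pics; cat > h.py <<'E'
from bench import *
import numpy as np, cv2
def w(p,x): return (p["world_from_camera"]@np.append(x,1))[:3]
def pin(p,names,f=pinpoint):
    for n in names:
        r=f(n,p)
        print(n,[(np.round(w(p,d["xyz"])).astype(int).tolist(),round(d["p"],2)) for d in r[:2]])
def save(p,n): cv2.imwrite(f"pics/{n}.png",p["color"][:,:,::-1])
N="base turntable pointer_tip ball_end tray board block_post pin_post twin_post bar_post lever_pivot lever_end alcohol_jar solder_spool kapton_roll loupe".split()
E
python3 - <<'E'
from h import *
s=sense();print(s["time"],s["tool_pos"],s["tcp_rot"],s["finger_gap"])
for c in("scene","side"):
    p=snapshot(c);save(p,c+"0");print(c);pin(p,N)
E
```

```text
0.0 [236.54387149 550.72436251 196.3380331 ] [-1.79893514e+02 -9.35320592e-03  1.56748085e+02] 85.22443842144146
scene
base [([513, -136, 0], 0.82)]
turntable [([514, -138, 35], 0.77)]
pointer_tip [([500, -45, 44], 0.67)]
ball_end [([527, -226, 43], 0.73), ([420, -237, 28], 0.22)]
tray [([514, -139, 41], 0.62)]
board [([511, -140, 40], 0.83), ([526, -229, 43], 0.65)]
block_post [([622, -143, 10], 0.59)]
pin_post [([501, -44, 42], 0.73), ([586, -67, 9], 0.37)]
twin_post [([567, -229, 13], 0.58)]
bar_post [([486, -244, 8], 0.48)]
lever_pivot [([419, -234, 28], 0.59)]
lever_end [([394, -303, 31], 0.71), ([514, -142, 38], 0.26)]
alcohol_jar [([383, 120, -4], 0.97)]
solder_spool [([747, -102, -1], 0.73), ([590, -65, 12], 0.67)]
kapton_roll [([442, 154, -1], 0.73)]
loupe [([442, 152, -4], 0.26)]
side
base [([512, -140, 1], 0.77)]
turntable [([510, -141, 34], 0.64)]
pointer_tip [([573, -231, 9], 0.7), ([498, -45, 47], 0.58)]
ball_end [([521, -223, 41], 0.75)]
tray [([513, -139, 44], 0.92)]
board [([511, -142, 44], 0.72)]
block_post [([616, -147, 15], 0.5)]
pin_post [([441, 154, -2], 0.48), ([591, -68, 12], 0.35)]
twin_post [([521, -221, 41], 0.72), ([699, -234, 5], 0.64)]
bar_post [([482, -243, 10], 0.51)]
lever_pivot [([420, -231, 32], 0.93)]
lever_end [([394, -302, 27], 0.75)]
alcohol_jar [([387, 121, 5], 0.92), ([441, 151, 2], 0.58)]
solder_spool [([746, -102, -4], 0.57)]
kapton_roll [([445, 151, 1], 0.76)]
loupe [([696, -236, 2], 0.58)]
```

View pics/scene0.png

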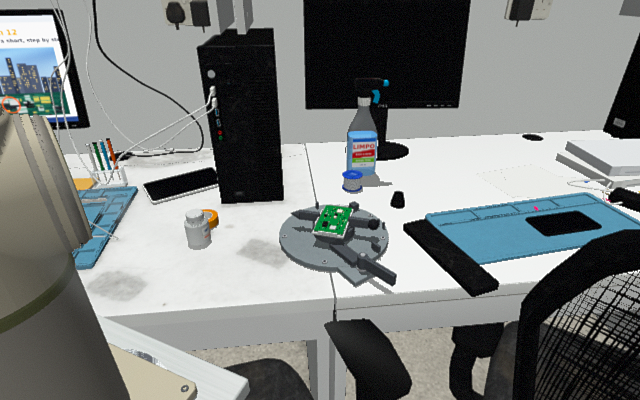

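View pics/side0.png

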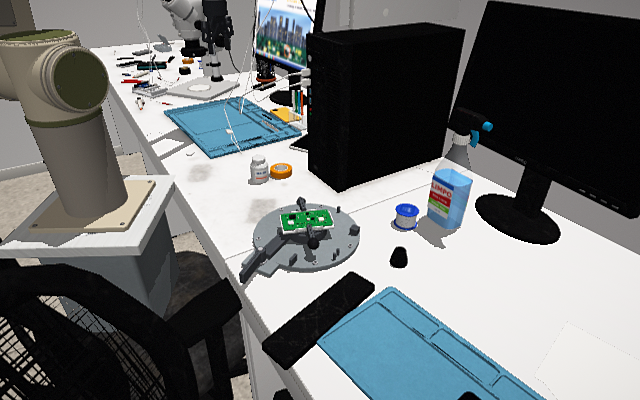

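The scene and side views agree. The axis is near (513,-139), and the pointer is at about 98° (px (333,210) in scene). The block is at about -3°, and the lever is off at (375,265). I'll move over it for a wrist view to confirm which station is the block.

Emit:
play_rows(
  increments=[
    [-1, [-22, -22, -5], 0],
    [-1, [-22, -22, -5], 0],
    [-1, [-22, -22, -5], 0],
    [-1, [-22, -22, -5], 0],
    [-1, [-22, -22, -5], 0],
    [-1, [-22, -22, -5], 0],
    [-1, [-22, -22, -5], 0],
    [-1, [-22, -22, -5], 0],
    [-1, [-22, -22, -5], 0],
    [-1, [-22, -22, -5], 0],
    [-1, [-22, -22, -5], 0],
    [-1, [-22, -22, -5], 0],
  ],
)

```text
time: 2.7
tool_pos: [375.5, 203.1, 257.9]
tcp_rot: [180.0, 0.0, 156.8]
ft_force: [1.1, -0.3, 0.3]
finger_gap: -0.1
grip_force: 0.0
```

Emit:
play_rows(
  increments=[
    [-1, [-22, -22, -3], 0],
    [-1, [-22, -22, -3], 0],
    [-1, [-22, -22, -3], 0],
    [-1, [-22, -22, -3], 0],
    [-1, [-22, -22, -3], 0],
    [-1, [-22, -22, -3], 0],
    [-1, [-22, -22, -3], 0],
    [-1, [-22, -22, -3], 0],
    [-1, [0, 0, 0], 0.12],
    [-1, [0, 0, 0], 0.12],
    [-1, [0, 0, 0], 0.12],
    [-1, [0, 0, 0], 0.12],
  ],
)

```text
time: 3.7
tool_pos: [467.4, -27.1, 281.4]
tcp_rot: [-180.0, -0.0, 128.9]
ft_force: [0.9, -0.0, -1.2]
finger_gap: 0.2
grip_force: 0.0
```

```bash
python3 - <<'E'
from h import *
s=sense();print(s["time"],s["tool_pos"],s["tcp_rot"],s["finger_gap"])
for i in range(2):
    p=snapshot("wrist");pin(p,N)
save(p,"wrist0");print(p["world_from_camera"],p["intrinsics"])
E
```

```text
3.7 [467.43044625 -27.06302697 281.40389742] [-1.79999932e+02 -3.93671016e-03  1.28857888e+02] 0.17080337593935274
base [([510, -139, 35], 0.5), ([528, -220, 41], 0.18)]
turntable [([512, -137, 37], 0.7)]
pointer_tip [([495, -43, 44], 0.86)]
ball_end [([527, -222, 41], 0.88), ([508, -138, 36], 0.53)]
tray [([445, 153, 0], 0.17)]
board [([514, -139, 46], 0.65)]
block_post []
pin_post [([586, -59, 11], 0.4), ([392, -302, 28], 0.39)]
twin_post [([486, -239, 13], 0.33)]
bar_post [([484, -241, 10], 0.56), ([529, -224, 43], 0.44)]
lever_pivot [([422, -231, 31], 0.74)]
lever_end [([391, -300, 28], 0.82)]
alcohol_jar [([388, 120, 7], 0.57)]
solder_spool [([741, -93, -2], 0.93)]
kapton_roll []
loupe []
base []
turntable [([512, -141, 34], 0.88), ([526, -224, 41], 0.32)]
pointer_tip [([495, -47, 43], 0.59), ([528, -222, 44], 0.29)]
ball_end [([395, -298, 26], 0.71)]
tray []
board [([514, -137, 48], 0.64)]
block_post []
pin_post [([585, -59, 12], 0.41)]
twin_post []
bar_post [([488, -243, 14], 0.39)]
lever_pivot [([424, -234, 29], 0.57)]
lever_end [([392, -302, 26], 0.77)]
alcohol_jar [([388, 121, 4], 0.63)]
solder_spool [([745, -96, -4], 0.87), ([587, -61, 13], 0.59)]
kapton_roll [([447, 155, 0], 0.8)]
loupe []
[[ 7.74522143e-01  5.99216285e-01  2.02621059e-01  4.15536635e+02]
 [ 6.32545728e-01 -7.34298093e-01 -2.46357895e-01  3.72139041e+01]
 [ 1.16259461e-03  3.18976730e-01 -9.47761834e-01  4.58552661e+02]
 [ 0.00000000e+00  0.00000000e+00  0.00000000e+00  1.00000000e+00]] [[309.70691629   0.         319.32863079]
 [  0.         309.70691629 199.71227463]
 [  0.           0.           1.        ]]
```

View pics/wrist0.png

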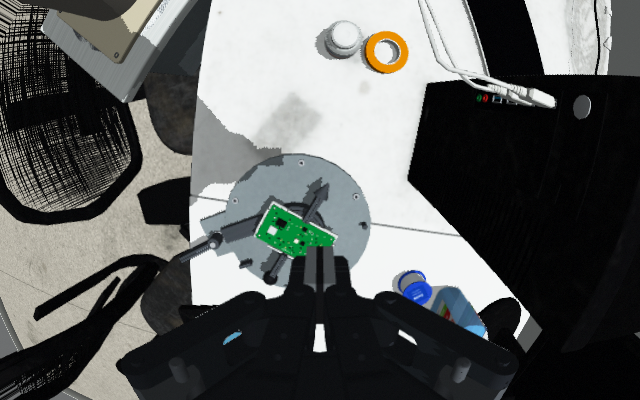

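The pin shows at (363,225), the pointer tip at (322,180) and the lever at about (190,252). The gripper hides the block, so I'll enlarge the fixed views to check it.

```bash
python3 - <<'E'
from h import *
a=[]
for c in("scene","side"):
    p=snapshot(c);K,T=p["intrinsics"],p["world_from_camera"]
    def ground(u,v,z=0):
        d=T[:3,:3]@np.linalg.inv(K)@[u,v,1];return (T[:3,3]+d*(z-T[2,3])/d[2]).round()
    def pr(x):
        y=K@(np.linalg.inv(T)@np.append(x,1))[:3];return y[:2]/y[2]
    o=pr([513,-139,30]).round().astype(int)
    im=cv2.imread(f"pics/{c}0.png");x0,y0=o-[70,48]
    a.append(cv2.resize(im[y0:y0+98,x0:x0+140],None,fx=5.5,fy=3*5.5/3,interpolation=cv2.INTER_CUBIC)[:300*2])
    print(c,o,[pr(q).round() for q in([619,-145,28],[588,-63,28],[570,-230,28],[485,-242,28])])
    if c=="scene":print("palm rest corners",ground(405,222,20),ground(490,290,20),"tower",ground(222,200),ground(283,198),"front edge",ground(340,300))
    else:print("palm",ground(265,345,20),ground(350,275,20))
    cv2.imwrite(f"pics/c_{c}.png",a[-1])
E
```

```text
scene [333 224] [array([352., 202.]), array([315., 201.]), array([382., 220.]), array([376., 243.])]
palm rest corners [ 595. -276.   20.] [ 443. -456.   20.] tower [544. 178.   0.] [614.  41.   0.] front edge [ 338. -223.    0.]
side [306 224] [array([355., 226.]), array([338., 206.]), array([335., 251.]), array([292., 256.])]
palm [ 446. -440.   20.] [ 594. -290.   20.]
```

View pics/c_scene.png

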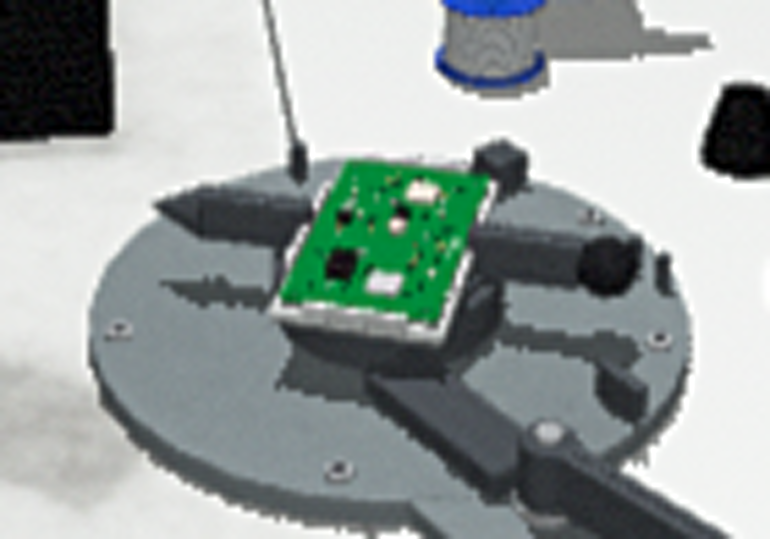

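View pics/c_side.png

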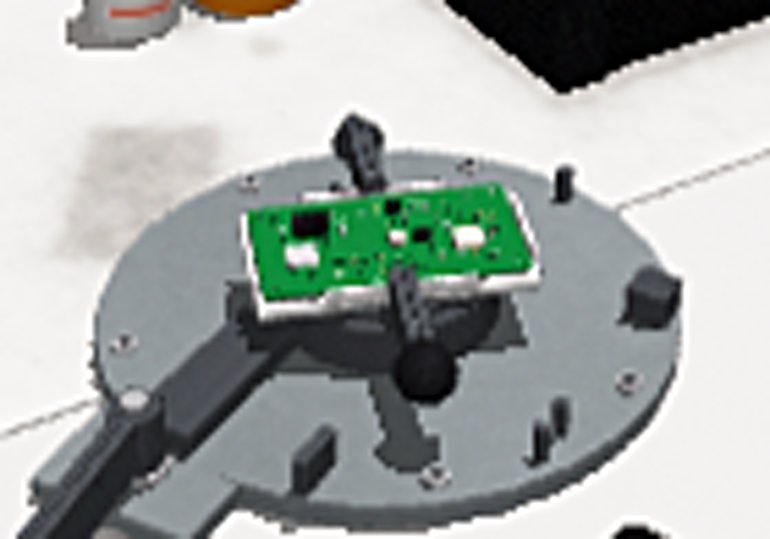

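The close views show the broad block at crop px (655,297) in side and (502,155) in scene, at about (616,-148) and -5° from the axis. The pin is at 45°, the twin at -57° and the bar at -105°. I'll lower the shut fingers on the counter-clockwise side of the pointer arm and sweep clockwise.

Emit:
play_rows(
  increments=[
    [-1, [-24.6, -14.9, 20], 0],
    [-1, [-24.6, -14.9, 20], 0],
    [-1, [0, 0, 20], 0.108],
    [-1, [0, 0, 20], 0.108],
    [-1, [0, 0, 20], 0.108],
    [-1, [0, 0, 20], 0.108],
    [-1, [0, 0, 20], 0.108],
    [-1, [0, 0, 20], 0],
    [-1, [0, 0, 20], 0],
    [-1, [0, 0, 20], 0],
    [-1, [0, 0, 20], 0],
    [-1, [0, 0, 0], 0],
  ],
)

```text
time: 6.5
tool_pos: [472.2, -82.7, 57.1]
tcp_rot: [-179.6, -0.2, 98.3]
ft_force: [-0.6, 0.6, -1.7]
finger_gap: 0.1
grip_force: 0.0
```

```bash
python3 - <<'E'
from h import *
p=snapshot("wrist");save(p,"wrist1");pin(p,["pointer_tip","turntable","block_post"])
E
```

```text
pointer_tip [([498, -44, 43], 0.77)]
turntable []
block_post [([618, -146, 14], 0.97)]
```

View pics/wrist1.png

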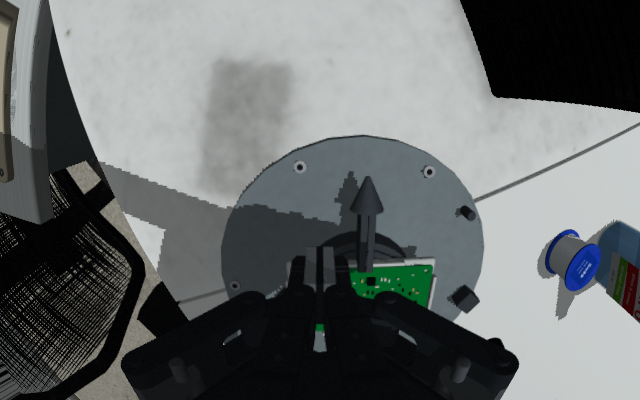

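Shut fingers at (320,255) are left of the pointer arm (367,230), clear of the tray; the block is at (465,298). Next I lower them, approach and start the sweep.

Emit:
play_rows(
  increments=[
    [-1, [0, 0, 9], 0],
    [-1, [0, 0, 8], 0],
    [-1, [0, 0, 0], 0],
    [-1, [0, 3.5, 0], 0],
    [-1, [0, 3.5, 0], 0],
    [-1, [0, 3, 0], 0],
    [-1, [0, 3, 0], 0],
    [-1, [0.9, 3, 0], 0.05],
    [-1, [0.9, 3, 0], 0.05],
    [-1, [0.9, 3, 0], 0.05],
    [-1, [0.9, 3, 0], 0.05],
    [-1, [0, 0, 0], 0],
  ],
)

```text
time: 7.7
tool_pos: [500.9, -77.2, 44.7]
tcp_rot: [180.0, 0.0, 86.7]
ft_force: [0.3, -0.2, 0.2]
finger_gap: 0.3
grip_force: 0.0
```

```bash
cat >m.py <<'E'
from h import *
s=sense();t=s["tool_pos"];d=t[:2]-[513,-139.5];y=s["tcp_rot"][2]
print(s["time"],t.round(1),s["tcp_rot"].round(1),s["ft_force"].round(1))
P=[]
for c in("wrist","scene","side"):
    p=snapshot(c);print(c);pin(p,["pointer_tip","ball_end","block_post","board","tray"])
E
python3 m.py
```

```text
7.7 [500.9 -77.2  44.7] [180.    0.   86.7] [ 0.3 -0.2  0.2]
wrist
pointer_tip []
ball_end []
block_post [([619, -148, 15], 0.64)]
board []
tray []
scene
pointer_tip [([500, -46, 43], 0.68)]
ball_end [([526, -227, 41], 0.68), ([445, 155, -2], 0.48)]
block_post [([442, 152, -2], 0.19)]
board [([513, -142, 40], 0.77), ([619, -146, 15], 0.63)]
tray [([510, -139, 41], 0.6), ([510, -137, -5], 0.54)]
side
pointer_tip [([502, -44, 51], 0.95)]
ball_end [([521, -221, 42], 0.82), ([589, -66, 9], 0.73)]
block_post [([616, -151, 15], 0.46)]
board [([511, -141, 44], 0.74)]
tray [([508, -139, 42], 0.71)]
```

```bash
python3 - <<'E'
from h import *
o=[]
for c,(x0,y0) in(("scene",(258,150)),("side",(231,140))):
    p=snapshot(c);o.append(cv2.resize(p["color"][y0:y0+130,x0:x0+130,::-1],None,fx=3,fy=3,interpolation=cv2.INTER_CUBIC))
cv2.imwrite("pics/d1.png",np.hstack(o))
E
```

```text
(no output)
```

View pics/d1.png

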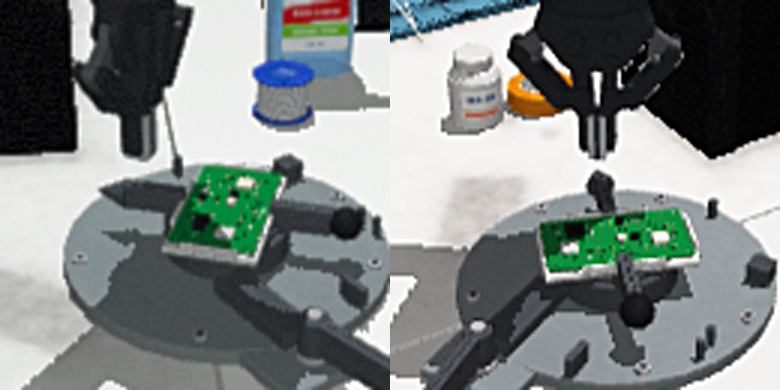

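The fingertips, at (138,157) in scene and (597,157) in side, hang visibly above the arm although the reading says z=45. I'll triangulate the tip.

```bash
cat >>h.py <<'E'
def tri(obs):
    A=np.zeros((3,3));b=np.zeros(3)
    for p,u,v in obs:
        T=p["world_from_camera"];d=T[:3,:3]@np.linalg.inv(p["intrinsics"])@[u,v,1];d/=np.linalg.norm(d)
        M=np.eye(3)-np.outer(d,d);A+=M;b+=M@T[:3,3]
    return np.linalg.solve(A,b).round(1)
E
python3 - <<'E'
from h import *
a,b=snapshot("scene"),snapshot("side")
s=sense();print(s["tool_pos"],s["joint_pos"])
print("tip",tri([(a,304,202.3),(b,300,192.3)]))
print("pointer tip",tri([(a,258+102/3,150+191/3),(b,231+209/3,140+175/3)]))
E
```

```text
[500.01469278 -77.32918629  44.38273081] [-1.45971871e+01  4.52232668e-01  1.09197688e+02 -2.82181893e-03
  7.03512148e+01 -1.14479882e+01]
tip [500.5 -77.1  75. ]
pointer tip [501.1 -46.3  39.2]
```

Actual fingertip z is about 31 mm above the reading, and xy agrees. I'll go back beside the arm and lower in steps, checking the height with the cameras.

Emit:
play_rows(
  increments=[
    [-1, [-4, -12.3, 0], 0],
    [-1, [-4, -12.3, 0], 0],
    [-1, [0, 0, 0], -0.094],
    [-1, [0, 0, 0], -0.094],
    [-1, [0, 0, 8], 0],
    [-1, [0, 0, 8], 0],
    [-1, [0, 0, 8], 0],
    [-1, [0, 0, 0], 0],
    [-1, [0, 0, 0], 0],
    [-1, [0, 0, 0], 0],
  ],
)

```text
time: 9.63
tool_pos: [474.9, -83.9, 20.1]
tcp_rot: [-180.0, -0.0, 97.6]
ft_force: [-0.1, 0.2, 0.1]
finger_gap: -0.3
grip_force: 0.0
```

```bash
python3 - <<'E'
from h import *
s=sense();print(s["tool_pos"],s["tcp_rot"],s["ft_force"])
o=[]
for c,(x0,y0) in(("scene",(258,150)),("side",(231,140))):
    p=snapshot(c);o.append(cv2.resize(p["color"][y0:y0+130,x0:x0+130,::-1],None,fx=3,fy=3,interpolation=cv2.INTER_CUBIC))
cv2.imwrite("pics/d2.png",np.hstack(o))
E
```

```text
[474.87120862 -83.88163982  20.11456143] [-1.79966138e+02 -1.47984914e-02  9.75741208e+01] [-0.11125965  0.20385258  0.1473739 ]
```

View pics/d2.png

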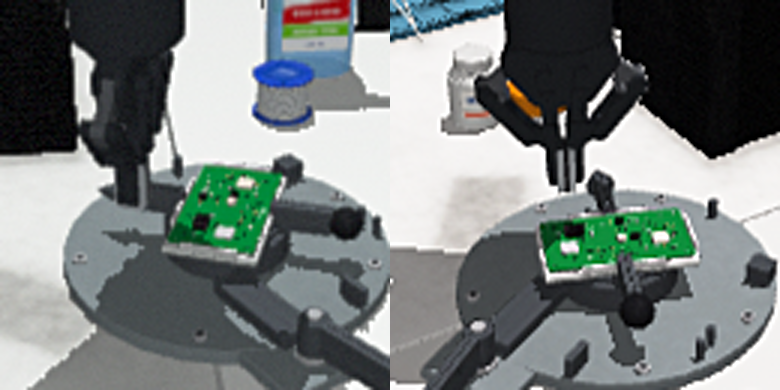

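Fingertips now at (128,207) in scene and (565,190) in side, beside the arm and free.

```bash
python3 - <<'E'
from h import *
a,b=snapshot("scene"),snapshot("side")
print("tip",tri([(a,258+128/3,150+207/3),(b,231+175/3,140+190/3)]))
E
```

```text
tip [475.6 -80.7  48.5]
```

Emit:
play_rows(
  increments=[
    [-1, [0, 0, 5], 0],
    [-1, [0, 0, 5], 0],
    [-1, [0, 3, 0], 0],
    [-1, [0, 3, 0], 0],
    [-1, [0, 3, 0], 0],
    [-1, [0, 3, 0], 0],
    [-1, [0.8, 3, 0], 0.05],
    [-1, [0.8, 3, 0], 0.05],
    [-1, [0.8, 3, 0], 0.05],
    [-1, [0.8, 3, 0], 0.05],
    [-1, [0, 0, 0], 0],
    [-1, [0, 0, 0], 0],
  ],
)

```text
time: 10.83
tool_pos: [499.0, -78.4, 10.5]
tcp_rot: [180.0, 0.0, 86.3]
ft_force: [-0.2, 0.7, 0.6]
finger_gap: -0.2
grip_force: 0.0
```

```bash
python3 m.py
```

```text
10.8333 [499.  -78.4  10.5] [180.    0.   86.3] [-0.2  0.7  0.6]
wrist
pointer_tip [([519, -42, 40], 0.88)]
ball_end []
block_post []
board []
tray []
scene
pointer_tip []
ball_end [([508, -223, 41], 0.59), ([511, -137, -3], 0.34)]
block_post [([619, -144, 14], 0.42), ([588, -68, 10], 0.24)]
board [([511, -142, 36], 0.87), ([391, -303, 30], 0.24)]
tray [([515, -140, 38], 0.6), ([569, -228, 14], 0.41)]
side
pointer_tip [([524, -43, 44], 0.79), ([616, -147, 16], 0.6)]
ball_end [([501, -222, 39], 0.64), ([511, -139, 35], 0.31)]
block_post [([618, -148, 13], 0.54)]
board [([512, -143, 42], 0.86), ([502, -223, 41], 0.67)]
tray [([513, -139, 44], 0.9)]
```

The arm turns: the pointer is now at about 85°, with the contact offset near 19 mm. Continuing.

Emit:
play_rows(
  increments=[
    [-1, [0.9, 3, 0], 0.05],
    [-1, [0.9, 3, 0], 0.05],
    [-1, [0.9, 3, 0], 0.05],
    [-1, [0.9, 3, 0], 0.05],
    [-1, [0.9, 3, 0], 0.05],
    [-1, [0.9, 3, 0], 0.05],
    [-1, [0.9, 3, 0], 0.05],
    [-1, [0.9, 3, 0], 0.05],
    [-1, [0.9, 3, 0], 0.05],
    [-1, [0.9, 3, 0], 0.05],
    [-1, [0.9, 3, 0], 0.05],
    [-1, [0.9, 3, 0], 0.05],
  ],
)

```text
time: 12.73
tool_pos: [535.2, -80.3, 10.1]
tcp_rot: [-179.9, 0.0, 51.6]
ft_force: [-2.5, -0.3, 1.1]
finger_gap: 0.0
grip_force: 1.0
```

```bash
python3 m.py
```

```text
12.7333 [535.2 -80.3  10.1] [-179.9    0.    51.6] [-2.5 -0.3  1.1]
wrist
pointer_tip [([570, -62, 41], 0.72)]
ball_end []
block_post [([620, -145, 13], 0.94)]
board []
tray []
scene
pointer_tip [([573, -60, 42], 0.7)]
ball_end [([462, -209, 41], 0.7)]
block_post [([618, -144, 14], 0.49)]
board [([509, -143, 38], 0.74)]
tray [([513, -142, 39], 0.59)]
side
pointer_tip [([575, -64, 45], 0.95)]
ball_end [([454, -205, 41], 0.7)]
block_post [([621, -146, 15], 0.6), ([573, -230, 7], 0.55)]
board [([511, -141, 45], 0.94)]
tray [([509, -142, 45], 0.74), ([442, 154, 0], 0.48)]
```

Emit:
play_rows(
  increments=[
    [-1, [0.9, 3, 0], 0.05],
    [-1, [0.9, 3, 0], 0.05],
    [-1, [0.9, 3, 0], 0.05],
    [-1, [0.9, 3, 0], 0.05],
    [-1, [0.9, 3, 0], 0.05],
    [-1, [0.9, 3, 0], 0.05],
    [-1, [0.9, 3, 0], 0.05],
    [-1, [0.9, 3, 0], 0.05],
    [-1, [0.9, 3, 0], 0.05],
    [-1, [0.9, 3, 0], 0.05],
    [-1, [0.9, 3, 0], 0.05],
    [-1, [0.9, 3, 0], 0.05],
  ],
)

```text
time: 14.63
tool_pos: [564.7, -102.6, 10.2]
tcp_rot: [-180.0, 0.1, 17.3]
ft_force: [-2.2, 1.7, 0.5]
finger_gap: -0.3
grip_force: 0.9
```

Emit:
play_rows(
  increments=[
    [-1, [0.9, 3, 0], 0.05],
    [-1, [0.9, 3, 0], 0.05],
    [-1, [0.9, 3, 0], 0.05],
    [-1, [0, 0, 0], 0],
    [-1, [0, 0, 0], 0],
  ],
)

```text
time: 15.05
tool_pos: [570.0, -110.8, 10.3]
tcp_rot: [-180.0, 0.0, 8.9]
ft_force: [-0.6, -0.3, -0.5]
finger_gap: 0.1
grip_force: 0.0
```

```bash
python3 m.py; python3 m.py
```

```text
15.05 [ 570.  -110.8   10.3] [-180.     0.     8.9] [-0.6 -0.3 -0.5]
wrist
pointer_tip [([603, -122, 42], 0.93)]
ball_end []
block_post [([620, -148, 11], 0.61)]
board []
tray []
scene
pointer_tip [([510, -139, 41], 0.73)]
ball_end [([429, -155, 43], 0.62), ([621, -143, 13], 0.5)]
block_post [([620, -143, 12], 0.54), ([389, 120, 0], 0.44)]
board [([513, -141, 39], 0.9), ([429, -156, 44], 0.34)]
tray [([514, -139, 41], 0.62)]
side
pointer_tip [([611, -120, 45], 0.95)]
ball_end [([481, -239, 8], 0.72), ([426, -153, 43], 0.67)]
block_post [([395, -302, 25], 0.55), ([617, -148, 15], 0.53)]
board [([511, -141, 42], 0.9), ([420, -234, 32], 0.25)]
tray [([511, -144, 46], 0.71)]
15.95 [ 570.  -110.8   10.4] [-180.    -0.     8.8] [ 0.2 -0.8  1.1]
wrist
pointer_tip [([605, -122, 41], 0.76)]
ball_end []
block_post [([618, -145, 13], 0.79)]
board [([445, 152, 1], 0.38)]
tray []
scene
pointer_tip [([610, -120, 43], 0.56)]
ball_end [([430, -156, 42], 0.86)]
block_post [([620, -143, 12], 0.38)]
board [([512, -142, 39], 0.9)]
tray [([514, -138, 37], 0.59)]
side
pointer_tip [([610, -124, 44], 0.84), ([444, 150, -2], 0.67)]
ball_end [([426, -154, 42], 0.78)]
block_post [([618, -147, 12], 0.45), ([427, -155, 42], 0.37)]
board [([514, -138, 45], 0.81)]
tray [([510, -140, 43], 0.61)]
```

Emit:
play_rows(
  increments=[
    [-1, [0.9, 3, 0], 0.05],
    [-1, [0.9, 3, 0], 0.05],
    [-1, [0.9, 3, 0], 0.05],
    [-1, [0.9, 3, 0], 0.05],
    [-1, [0, 0, 0], 0],
    [-1, [0, 0, 0], 0],
    [-1, [0, -10, 0], 0],
    [-1, [0, -15, 0], 0],
    [-1, [0, 0, -30], 0],
    [-1, [0, 0, -40], 0],
    [-1, [0, 0, -40], 0],
    [-1, [0, 0, -40], 0],
  ],
)

```text
time: 17.85
tool_pos: [575.1, -96.3, 161.7]
tcp_rot: [-180.0, 0.1, -2.5]
ft_force: [0.6, 0.3, 0.1]
finger_gap: -0.1
grip_force: 0.0
```

Emit:
play_rows(
  increments=[
    [-1, [-20, -35, 0], 0],
    [-1, [-20, -35, 0], 0],
    [-1, [-20, -35, 0], 0],
    [-1, [-20, -20, 0], 0],
    [-1, [-20, 0, 0], 0],
    [-1, [-20, 0, 0], 0],
    [-1, [0, 0, 0], 0],
  ],
)

```text
time: 18.43
tool_pos: [458.6, 34.5, 160.0]
tcp_rot: [-180.0, 0.1, -2.5]
ft_force: [-0.5, -0.2, 0.3]
finger_gap: -0.1
grip_force: 0.0
```

```bash
python3 m.py; python3 - <<'E'
from h import *
o=[]
for c,(x0,y0) in(("scene",(268,180)),("side",(241,180))):
    p=snapshot(c);o.append(cv2.resize(p["color"][y0:y0+110,x0:x0+130,::-1],None,fx=6,fy=6,interpolation=cv2.INTER_CUBIC)[:298 if 0 else 660])
cv2.imwrite("pics/e1.png",cv2.resize(np.hstack(o),(800,338),interpolation=cv2.INTER_AREA))
p=snapshot("wrist");save(p,"wrist2")
E
```

```text
18.4333 [458.6  34.5 160. ] [-1.8e+02  1.0e-01 -2.5e+00] [-0.5 -0.2  0.3]
wrist
pointer_tip [([608, -141, 45], 0.95)]
ball_end [([429, -140, 45], 0.71), ([514, -138, 48], 0.17)]
block_post [([622, -146, 12], 0.56)]
board [([513, -138, 50], 0.87)]
tray [([574, -227, 17], 0.38)]
scene
pointer_tip [([618, -141, 11], 0.58), ([609, -139, 42], 0.56)]
ball_end [([430, -140, 38], 0.97)]
block_post [([624, -145, 15], 0.49)]
board [([511, -141, 39], 0.56)]
tray [([514, -141, 38], 0.9), ([486, -241, 11], 0.42)]
side
pointer_tip [([612, -141, 47], 0.59)]
ball_end [([423, -137, 43], 0.77)]
block_post [([619, -147, 13], 0.57)]
board [([515, -143, 42], 0.94)]
tray []
```

View pics/wrist2.png

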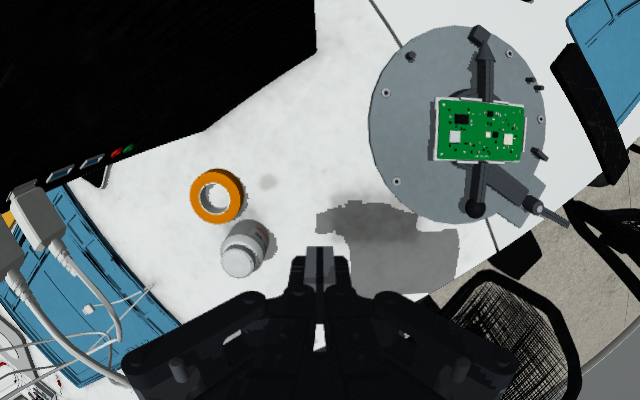

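The board is in its tray and the pointer (486,45) is close to the block (480,34). A view straight along that line gives the fine angle.

Emit:
play_rows(
  increments=[
    [-1, [6.8, 34.6, 0], 0],
    [-1, [6.8, 34.6, 0], 0],
    [-1, [6.8, 34.6, 0], 0],
    [-1, [6.8, 34.6, 0], 0],
    [-1, [6.8, 34.6, 0], 0],
    [-1, [0, 0, 0], 0],
    [-1, [0, 0, 0], 0],
  ],
)

```text
time: 20.07
tool_pos: [487.4, -143.2, 160.2]
tcp_rot: [-180.0, 0.0, -2.8]
ft_force: [0.2, 1.0, -0.4]
finger_gap: -0.1
grip_force: 0.0
```

```bash
cat >>h.py <<'E'
def fish(p,u,v,z):
    K,T=p["intrinsics"],p["world_from_camera"];q=np.array([u-K[0,2],v-K[1,2]]);r=np.hypot(*q);t=r/K[0,0]
    d=T[:3,:3]@np.append(q/max(r,1e-9)*np.sin(t),np.cos(t));return (T[:3,3]+d*(z-T[2,3])/d[2]).round(1)
E
python3 - <<'E'
from h import *
p=snapshot("wrist");pin(p,["pointer_tip","block_post","ball_end"])
print(sense()["tool_pos"],p["world_from_camera"][:3,3])
for n in("block_post",):
    for r in regions_of(n,p)[:2]:
        m=r["mask"];v,u=np.nonzero(m);print(n,r["p"],u.mean(),v.mean(),u.min(),u.max(),v.min(),v.max())
im=p["color"][90:240,240:440,::-1];cv2.imwrite("pics/w3.png",cv2.resize(im,None,fx=4,fy=4,interpolation=cv2.INTER_CUBIC))
E
```

```text
pointer_tip [([608, -143, 44], 0.86), ([442, 153, 0], 0.51)]
block_post [([392, -301, 28], 0.31)]
ball_end [([431, -137, 44], 0.63)]
[ 487.51833255 -140.38189404  160.3414364 ] [ 569.86622928 -147.0923384   337.36886952]
block_post 0.92 317.7929936305732 51.86305732484077 307 328 42 62
```

View pics/w3.png

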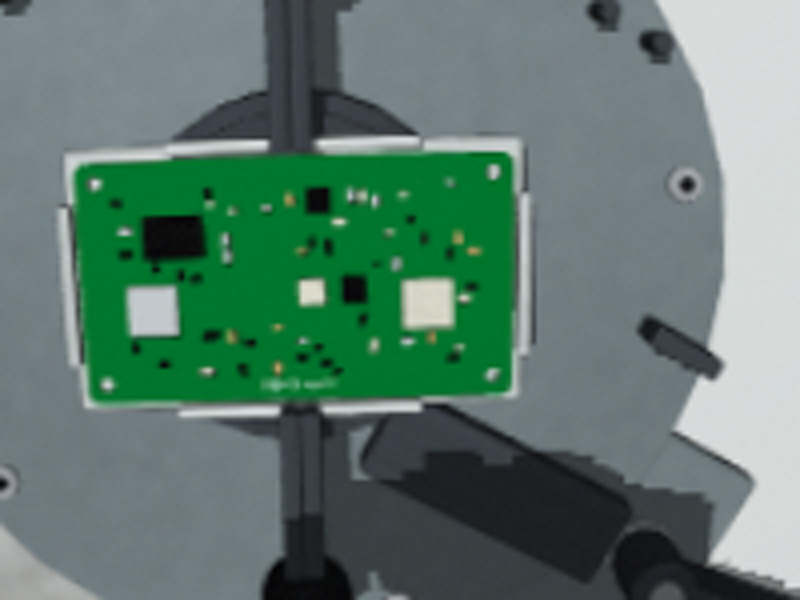

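Bar, twin pins and board in place; the arm runs along column ~289/4+240=312 to ball (316,237). The block's region is centred at (318,52). No more views are left, so I'll use masks.

```bash
cat >ang.py <<'E'
from h import *
p=snapshot("wrist")
b=None
for r in regions_of("block_post",p):
    v,u=np.nonzero(r["mask"])
    if len(u)<1500 and v.mean()<120: b=(u.mean(),v.mean());print("block px",b,r["p"],len(u),fish(p,*b,24));break
for r in regions_of("turntable",p)[:1]:
    m=r["mask"];print(r["p"],m.sum())
    for v in list(range(40,112,4))+list(range(196,230,4)):
        u=np.nonzero(m[v,:])[0]
        if len(u):
            c=(u.min()+u.max())/2;print(v,u.min(),u.max(),fish(p,c,v,54 if len(u)<16 else 44),end="; ")
for n in("scene","side"):
    q=snapshot(n);pin(q,["pointer_tip","ball_end","block_post"])
E
python3 ang.py
```

```text
block px (np.float64(321.191135734072), np.float64(51.84764542936288)) 0.78 361 [ 618.  -147.4   24. ]
pointer_tip [([421, -235, 30], 0.74), ([612, -140, 46], 0.7)]
ball_end [([429, -141, 44], 0.95)]
block_post [([615, -146, 14], 0.61)]
pointer_tip [([612, -141, 48], 0.81), ([387, 119, 3], 0.49)]
ball_end [([698, -232, 0], 0.65), ([426, -137, 40], 0.63)]
block_post [([617, -149, 14], 0.57), ([571, -229, 8], 0.46)]
```

```bash
cat >ang.py <<'E'
from h import *
for k in range(3):
    p=snapshot("wrist");B=None
    for r in regions_of("block_post",p)[:1]:
        v,u=np.nonzero(r["mask"]);
        if len(u)<1500 and v.mean()<120:B=fish(p,u.mean(),v.mean(),22);print("block",u.mean(),v.mean(),B)
    L=[]
    for n in("turntable","pointer_tip","ball_end"):
        for r in regions_of(n,p)[:1]:
            m=r["mask"];v,u=np.nonzero(m);print(n,round(r["p"],2),m.sum(),u.min(),u.max(),v.min(),v.max())
            for q in list(range(v.min(),v.min()+8,2))+list(range(80,122,6))+list(range(198,240,6)):
                x=np.nonzero(m[q])[0]
                if 0<len(x)<45: print((q,int(x.min()),int(x.max()),*fish(p,(x.min()+x.max())/2,q,46)[:2].tolist()),end=" ")
            print();break
        else: continue
        break
g=p["color"].mean(2).astype(int)
for v in(66,72,78,84,90,96,102,108): print(v,g[v,295:345].tolist())
E
python3 ang.py
```

```text
block 320.17469879518075 52.11144578313253 [ 618.1 -147.8   22. ]
turntable 0.64 2550 258 374 60 245
(60, 313, 313, 607.2, -140.6) (62, 312, 315, 605.3, -141.0) (64, 311, 316, 603.3, -140.9) (66, 309, 317, 601.5, -140.4) (80, 304, 324, 588.2, -140.6) (86, 308, 319, 582.5, -139.9) (92, 309, 319, 576.9, -140.1) (98, 310, 318, 571.2, -139.8) (104, 309, 318, 565.6, -139.1) (110, 309, 319, 559.9, -139.3) (116, 309, 320, 554.2, -139.5) (198, 313, 321, 473.7, -137.9) (204, 313, 320, 467.5, -137.1) (210, 313, 320, 461.1, -136.8) (216, 313, 320, 454.6, -136.5) (222, 313, 321, 448.0, -136.6) (228, 313, 322, 441.3, -136.8) (234, 309, 327, 434.4, -137.0) 
block 320.33850931677017 52.2888198757764 [ 617.9 -148.    22. ]
turntable 0.58 2685 257 374 60 245
(60, 312, 314, 607.2, -140.7) (62, 311, 316, 605.2, -141.1) (64, 310, 318, 603.3, -141.4) (66, 309, 318, 601.4, -140.9) (80, 303, 324, 588.2, -140.3) (86, 308, 318, 582.5, -139.5) (92, 309, 318, 576.9, -139.7) (98, 309, 318, 571.2, -139.4) (104, 309, 319, 565.5, -139.6) (110, 310, 319, 559.9, -139.8) (116, 309, 320, 554.2, -139.5) (198, 312, 321,
[... 2030 characters left out ...]
, 134, 135, 134, 133, 133, 133, 132, 133, 133, 135, 133, 134, 83, 70, 68, 68, 66, 61, 31, 64, 70, 68, 65, 65, 65, 66, 65, 66, 67, 66, 83, 131, 131, 131, 130, 130, 130, 129, 128, 129, 129, 129, 128, 128, 129, 129, 129, 129, 130]
102 [135, 134, 133, 135, 134, 135, 133, 135, 134, 134, 135, 136, 135, 103, 76, 68, 67, 66, 63, 33, 65, 69, 66, 64, 57, 50, 65, 65, 65, 66, 65, 80, 131, 130, 130, 131, 131, 130, 128, 128, 127, 127, 128, 129, 128, 128, 128, 129, 129, 128]
108 [136, 136, 136, 137, 137, 136, 137, 135, 135, 133, 133, 132, 132, 132, 89, 69, 69, 66, 63, 32, 64, 68, 66, 64, 60, 52, 66, 67, 66, 66, 67, 69, 82, 124, 131, 130, 129, 128, 127, 128, 127, 129, 129, 130, 129, 128, 128, 131, 131, 130]
```

Pointer line is at -1.25° (tip (607,-140.7), ball (430,-136.9)). The block is at (618,-147.6), -4.9°, with radius 106 as it should be, so another 3.6° clockwise is needed. I'll go back down on the same side.

Emit:
play_rows(
  increments=[
    [-1, [28.2, -15.3, 0], 0],
    [-1, [28.2, -15.3, 0], 0],
    [-1, [28.2, -15.3, 0], 0.04],
    [-1, [0, 0, 0], 0],
    [-1, [0, 0, 30], 0],
    [-1, [0, 0, 30], 0],
    [-1, [0, 0, 30], 0],
    [-1, [0, 0, 30], 0],
    [-1, [0, 0, 30], 0],
    [-1, [0, 0, 0], 0],
    [-1, [0, 0, 0], 0],
    [-1, [0, 0, 0], 0],
  ],
)

```text
time: 22.37
tool_pos: [575.2, -99.9, 12.2]
tcp_rot: [180.0, -0.1, -4.9]
ft_force: [1.1, 0.3, 0.7]
finger_gap: 0.1
grip_force: 0.0
```

```bash
python3 - <<'E'
from h import *
t=[]
for i in range(5): snapshot("wrist");s=sense();t.append(np.r_[s["tool_pos"],s["tcp_rot"][2]])
print(np.round(t,1),np.mean(t,0))
E
```

```text
[[ 576.1 -100.1   13.1   -4.9]
 [ 576.4 -100.1   13.4   -4.9]
 [ 576.4 -100.1   13.3   -4.9]
 [ 576.1 -100.1   13.    -4.9]
 [ 575.8  -99.9   12.5   -4.9]] [ 576.16021247 -100.0778447    13.07791589   -4.93836234]
```

Emit:
play_rows(
  increments=[
    [-1, [0, 5, 0], 0],
    [-1, [0, 5, 0], 0],
    [-1, [0, 5, 0], 0],
    [-1, [0, 5, 0], 0],
    [-1, [0, 2.6, 0], 0],
    [-1, [0, 2.6, 0], 0],
    [-1, [0, 0, 0], 0],
    [-1, [0, 0, 0], 0],
    [-1, [0, 0, 0], 0],
    [-1, [0, -13, 0], 0],
    [-1, [0, -13, 0], 0],
    [-1, [0, 0, -10], 0],
  ],
)

```text
time: 23.62
tool_pos: [572.5, -95.3, 18.3]
tcp_rot: [-179.9, 0.2, -4.9]
ft_force: [-0.8, 0.4, -0.1]
finger_gap: 0.0
grip_force: 0.0
```

Emit:
play_rows(
  increments=[
    [-1, [0, 0, -35], 0],
    [-1, [0, 0, -35], 0],
    [-1, [0, 0, -35], 0],
    [-1, [0, 0, -35], 0],
    [-1, [-30, 14, 0], 0],
    [-1, [-30, 14, 0], 0],
    [-1, [-30, 14, 0], 0],
    [-1, [0, 0, 0], 0],
    [-1, [0, 0, 0], 0],
    [-1, [0, 0, 0], 0],
  ],
)

```text
time: 24.45
tool_pos: [481.6, -132.5, 161.4]
tcp_rot: [180.0, -0.1, -4.9]
ft_force: [0.6, 0.1, 0.1]
finger_gap: -0.1
grip_force: 0.0
```

```bash
sed -i 's/^g=.*//;s/^for v in(66.*//' ang.py; python3 ang.py; python3 m.py
```

```text
block 322.4191419141914 46.118811881188115 [ 618.3 -146.9   22. ]
turntable 0.85 2985 263 383 53 244
(53, 321, 322, 607.5, -144.9) (55, 319, 324, 605.6, -144.7) (57, 318, 325, 603.7, -144.5) (59, 318, 326, 601.7, -144.8) (80, 317, 327, 581.8, -143.1) (86, 318, 327, 576.1, -143.1) (92, 316, 327, 570.5, -141.7) (98, 315, 328, 564.8, -141.2) (104, 316, 328, 559.2, -141.2) (110, 317, 328, 553.5, -141.1) (116, 304, 344, 547.7, -142.1) (198, 320, 329, 467.2, -135.9) (204, 320, 329, 460.9, -135.4) (210, 320, 329, 454.5, -134.8) (216, 320, 329, 448.0, -134.3) (222, 320, 330, 441.4, -134.3) (228, 315, 335, 434.7, -133.8) (234, 314, 336, 427.9, -133.2) 
block 323.0920245398773 45.50306748466258 [ 618.9 -147.3   22. ]
turntable 0.79 2292 265 382 55 243
(55, 321, 323, 605.7, -144.9) (57, 320, 324, 603.8, -144.7) (59, 319, 326, 601.8, -145.0) (61, 319, 327, 599.9, -145.3) (80, 319, 327, 581.9, -143.8) (86, 318, 328, 576.2, -143.3) (92, 318, 328, 570.6, -142.8) (98, 318, 328, 564.9, -142.3) (104, 318, 329, 559.3, -142.3) (110, 319, 330, 553.5, -142.8) (116, 307, 343, 547.9, -142.8) (198, 320, 328,
[... 814 characters left out ...]
14, 336, 427.9, -133.2) 
24.9 [ 481.1 -132.7  160.2] [-180.     0.    -4.9] [-0.6 -0.2  0.2]
wrist
pointer_tip [([605, -142, 40], 0.59)]
ball_end [([431, -134, 43], 0.6)]
block_post [([620, -148, 13], 0.7)]
board [([512, -136, 46], 0.86)]
tray []
scene
pointer_tip [([610, -145, 44], 0.83)]
ball_end [([428, -133, 42], 0.67)]
block_post [([618, -144, 11], 0.56), ([430, -137, 40], 0.56)]
board [([513, -143, 40], 0.9), ([393, -300, 32], 0.28)]
tray [([514, -139, 38], 0.76)]
side
pointer_tip [([611, -146, 42], 0.79)]
ball_end [([423, -132, 41], 0.79)]
block_post [([617, -146, 16], 0.54), ([393, -303, 26], 0.24)]
board [([511, -145, 45], 0.78)]
tray [([510, -138, 40], 0.74), ([571, -231, 9], 0.4)]
```

It is at -3.75° versus the block at -4.7°: about 1° short. One small extra nudge of 1.1 mm.

Emit:
play_rows(
  increments=[
    [-1, [30, -14, 0], 0],
    [-1, [30, -14, 0], 0],
    [-1, [30, -14, 0], 0],
    [-1, [0, 0, 30], 0],
    [-1, [0, 0, 30], 0],
    [-1, [0, 0, 30], 0],
    [-1, [0, 0, 30], 0],
    [-1, [0, 0, 30], 0],
    [-1, [0, 0, 0], 0],
    [-1, [0, 7, 0], 0],
    [-1, [0, 7, 0], 0],
    [-1, [0, 7, 0], 0],
  ],
)

```text
time: 26.8
tool_pos: [574.6, -121.2, 13.4]
tcp_rot: [179.9, -0.2, -4.9]
ft_force: [-0.1, 0.2, 0.9]
finger_gap: 0.1
grip_force: 0.0
```

Emit:
play_rows(
  increments=[
    [-1, [0, 3, 0], 0],
    [-1, [0, 3.1, 0], 0],
    [-1, [0, 0, 0], 0],
    [-1, [0, 0, 0], 0],
    [-1, [0, 0, 0], 0],
    [-1, [0, -13, 0], 0],
    [-1, [0, -13, 0], 0],
    [-1, [0, 0, -10], 0],
    [-1, [0, 0, -35], 0],
    [-1, [0, 0, -35], 0],
    [-1, [0, 0, -35], 0],
    [-1, [0, 0, -35], 0],
  ],
)

```text
time: 27.8
tool_pos: [573.9, -98.8, 162.6]
tcp_rot: [180.0, 0.0, -4.9]
ft_force: [0.8, -0.3, -0.2]
finger_gap: -0.0
grip_force: 0.0
```

Emit:
play_rows(
  increments=[
    [-1, [-30, 14, 0], 0],
    [-1, [-30, 14, 0], 0],
    [-1, [-30, 14, 0], 0],
    [-1, [0, 0, 0], 0],
    [-1, [0, 0, 0], 0],
    [-1, [0, 0, 0], 0],
  ],
)

```text
time: 28.3
tool_pos: [481.5, -133.6, 161.3]
tcp_rot: [180.0, -0.1, -4.9]
ft_force: [-0.3, 0.5, 0.6]
finger_gap: -0.2
grip_force: 0.0
```

```bash
python3 ang.py | cut -c1-420; python3 - <<'E'
from h import *
a=snapshot("wrist")
pin(a,["lever_end","lever_pivot","bar_post"])
for n in("scene","side"): pin(snapshot(n),["lever_end","lever_pivot","pointer_tip","ball_end"])
s=sense();print(s["time"],s["tool_pos"],s["joint_pos"])
E
```

```text
block 321.78735632183907 45.64080459770115 [ 618.7 -147.3   22. ]
turntable 0.94 2956 263 381 53 244
(53, 322, 322, 607.4, -146.4) (55, 320, 325, 605.4, -146.6) (57, 319, 326, 603.5, -146.5) (59, 318, 327, 601.6, -146.3) (80, 318, 327, 581.6, -144.6) (86, 318, 327, 575.9, -144.1) (92, 317, 327, 570.3, -143.2) (98, 317, 326, 564.7, -142.2) (104, 317, 327, 559.0, -142.2) (110, 317, 328, 553.3, -142.2) (116, 301, 341, 547.8, -140.3) (198, 317, 327, 467.3, -134.4) (204, 317, 327, 461.0, -133.9) (210, 317, 327, 454.6, -1
block 321.84615384615387 45.06643356643357 [ 619.4 -147.2   22. ]
turntable 0.84 2877 264 382 54 244
(54, 321, 324, 606.5, -146.5) (56, 320, 325, 604.6, -146.3) (58, 319, 326, 602.7, -146.2) (60, 318, 327, 600.8, -146.0) (80, 318, 327, 581.8, -144.4) (86, 318, 327, 576.1, -143.9) (92, 317, 327, 570.5, -143.0) (98, 317, 327, 564.9, -142.5) (104, 317, 328, 559.2, -142.5) (110, 318, 327, 553.6, -142.0) (116, 305, 342, 547.9, -142.5) (198, 317, 327, 467.7, -134.3) (204, 317, 327, 461.4, -133.8) (210, 317, 327, 455.0, -1
turntable 0.6 3098 263 382 52 244
(52, 321, 323, 607.8, 
[... 279 characters left out ...]
 (116, 302, 344, 547.4, -142.1) (198, 317, 327, 467.3, -134.4) (204, 317, 327, 461.0, -133.9) (210, 317, 327, 454.6, -1
lever_end [([392, -304, 29], 0.76)]
lever_pivot [([424, -237, 33], 0.82)]
bar_post [([485, -241, 13], 0.42)]
lever_end [([395, -303, 34], 0.97)]
lever_pivot []
pointer_tip [([612, -147, 42], 0.96)]
ball_end [([430, -136, 44], 0.64), ([569, -229, 11], 0.27)]
lever_end [([397, -301, 27], 0.59), ([748, -105, -1], 0.23)]
lever_pivot [([417, -233, 31], 0.63), ([511, -143, 45], 0.21)]
pointer_tip [([611, -149, 46], 0.71)]
ball_end []
29.45 [ 480.87241525 -133.91087643  160.41394472] [-2.14487321e+01 -7.16337115e+00  1.03806359e+02  4.37087463e-04
  8.33563695e+01  7.34904093e+01]
```

Pointer at -4.9°, block at -4.7°: aligned. Next, the lever (pivot ≈ (421,-234), direction -112°, stop at about -37°). First a check on how near the chair is.

```bash
python3 - <<'E'
from h import *
a,b=snapshot("scene"),snapshot("side")
print("armrest",tri([(a,335,322),(b,238,283)]),tri([(a,408,385),(b,180,330)]))
K,T=b["intrinsics"],b["world_from_camera"]
for u,v in((238,283),(200,300),(155,290),(100,260)):
    d=T[:3,:3]@np.linalg.inv(K)@[u,v,1]
    print((u,v),[(T[:3,3]+d*(z-T[2,3])/d[2]).round().tolist() for z in(150,0,-100)])
E
```

```text
armrest [ 360.4 -204.5  -80.3] [ 274.1 -355.4  -54.5]
(238, 283) [[418.0, -437.0, 150.0], [381.0, -283.0, 0.0], [356.0, -180.0, -100.0]]
(200, 300) [[373.0, -467.0, 150.0], [318.0, -324.0, 0.0], [282.0, -229.0, -100.0]]
(155, 290) [[309.0, -447.0, 150.0], [229.0, -296.0, 0.0], [176.0, -195.0, -100.0]]
(100, 260) [[210.0, -382.0, 150.0], [91.0, -207.0, 0.0], [12.0, -89.0, -100.0]]
```

Emit:
play_rows(
  increments=[
    [-1, [-19.1, 29.7, 0], 0],
    [-1, [-19.1, 29.7, 0], 0],
    [-1, [-19.1, 29.7, 0], 0],
    [-1, [-19.1, 29.7, 0], 0],
    [-1, [-19.1, 29.7, 0], 0],
    [-1, [0, 0, 0], -0.1157],
    [-1, [0, 0, 0], -0.1157],
    [-1, [0, 0, 0], -0.1157],
    [-1, [0, 0, 0], -0.1157],
    [-1, [0, 0, 0], -0.1157],
    [-1, [0, 0, 0], -0.1157],
    [-1, [0, 0, 0], -0.1157],
  ],
)

```text
time: 30.55
tool_pos: [372.9, -273.7, 160.4]
tcp_rot: [180.0, 0.0, 41.8]
ft_force: [0.5, -0.2, -0.9]
finger_gap: -0.1
grip_force: 0.0
```

Emit:
play_rows(
  increments=[
    [-1, [0, 0, 25], -0.1157],
    [-1, [0, 0, 25], -0.1157],
    [-1, [0, 0, 25], -0.1157],
    [-1, [0, 0, 25], -0.1157],
    [-1, [0, 0, 10], 0],
    [-1, [0, 0, 0], 0],
    [-1, [0, 0, 0], 0],
  ],
)

```text
time: 31.13
tool_pos: [372.9, -273.6, 50.7]
tcp_rot: [-180.0, -0.0, 67.8]
ft_force: [-0.4, -0.5, 0.8]
finger_gap: 0.0
grip_force: 0.0
```

```bash
cat >lev.py <<'E'
from h import *
for i in range(2):
    s=sense();print(s["time"],s["tool_pos"].round(1),s["tcp_rot"].round(1),s["ft_force"].round(1))
    for n in("wrist","scene","side"): print(n);pin(snapshot(n),["lever_end","lever_pivot","pointer_tip","ball_end"])
E
python3 lev.py
```

```text
31.1333 [ 372.9 -273.6   50.7] [-180.    -0.    67.8] [-0.4 -0.5  0.8]
wrist
lever_end [([389, -298, 26], 0.63), ([422, -234, 32], 0.48)]
lever_pivot [([422, -235, 31], 0.93)]
pointer_tip []
ball_end []
scene
lever_end [([395, -301, 33], 0.58)]
lever_pivot [([421, -236, 33], 0.55), ([619, -145, 16], 0.55)]
pointer_tip [([610, -146, 43], 0.66)]
ball_end []
side
lever_end [([395, -301, 25], 0.78), ([511, -144, 44], 0.18)]
lever_pivot [([418, -233, 30], 0.86), ([611, -146, 44], 0.69)]
pointer_tip [([612, -148, 48], 0.83), ([484, -240, 12], 0.54)]
ball_end [([425, -131, 42], 0.73), ([392, -303, 26], 0.65)]
31.8833 [ 372.9 -273.6   50.4] [-180.   -0.   68.] [ 0.3 -0.9 -0.4]
wrist
lever_end [([395, -302, 27], 0.65)]
lever_pivot [([424, -234, 30], 0.68), ([702, -233, 2], 0.23)]
pointer_tip []
ball_end []
scene
lever_end [([395, -303, 32], 0.78), ([430, -134, 42], 0.17)]
lever_pivot [([421, -237, 30], 0.73)]
pointer_tip [([608, -145, 44], 0.94), ([513, -141, 40], 0.68)]
ball_end [([430, -137, 42], 0.76), ([589, -64, 12], 0.26)]
side
lever_end [([392, -304, 27], 0.55)]
lever_pivot [([418, -233, 31], 0.88)]
pointer_tip [([611, -146, 45], 0.82), ([573, -227, 9], 0.63)]
ball_end [([510, -143, 44], 0.73), ([426, -130, 41], 0.65)]
```

Emit:
play_rows(
  increments=[
    [-1, [0, 0, 18], 0],
    [-1, [0, 0, 18], 0],
    [-1, [0, 0, 16], 0],
    [-1, [0, 0, 0], 0],
    [-1, [0, 5, 0], 0],
    [-1, [0, 5, 0], 0],
    [-1, [0, 3, 0], 0],
    [-1, [-0.9, 2.8, 0], -0.05],
    [-1, [-0.9, 2.8, 0], -0.05],
    [-1, [-0.9, 2.8, 0], -0.05],
    [-1, [-0.9, 2.8, 0], -0.05],
    [-1, [0, 0, 0], 0],
  ],
)

```text
time: 33.63
tool_pos: [395.9, -286.3, -0.3]
tcp_rot: [179.9, 0.1, 79.6]
ft_force: [-0.1, -0.5, -0.4]
finger_gap: 0.0
grip_force: 0.1
```

```bash
sed -i 's/range(2)/range(1)/' lev.py; python3 lev.py
```

```text
33.6333 [ 3.959e+02 -2.863e+02 -3.000e-01] [1.799e+02 1.000e-01 7.960e+01] [-0.1 -0.5 -0.4]
wrist
lever_end [([409, -307, 27], 0.67)]
lever_pivot [([424, -236, 28], 0.74)]
pointer_tip []
ball_end []
scene
lever_end [([411, -307, 31], 0.68)]
lever_pivot [([421, -232, 31], 0.83)]
pointer_tip [([610, -147, 42], 0.82)]
ball_end [([428, -136, 42], 0.74)]
side
lever_end [([412, -309, 27], 0.56), ([512, -141, 41], 0.41)]
lever_pivot [([418, -230, 31], 0.65), ([411, -307, 27], 0.62)]
pointer_tip [([611, -145, 45], 0.55), ([589, -66, 10], 0.49)]
ball_end [([425, -133, 38], 0.97)]
```

The lever moves with it, now at about -98°. Continuing to the stop.

Emit:
play_rows(
  increments=[
    [-1, [-0.9, 2.8, 0], -0.05],
    [-1, [-0.9, 2.8, 0], -0.05],
    [-1, [-0.9, 2.8, 0], -0.05],
    [-1, [-0.9, 2.8, 0], -0.05],
    [-1, [-0.9, 2.8, 0], -0.05],
    [-1, [-0.9, 2.8, 0], -0.05],
    [-1, [-0.9, 2.8, 0], -0.05],
    [-1, [-0.9, 2.8, 0], -0.05],
    [-1, [-0.9, 2.8, 0], -0.05],
    [-1, [-0.9, 2.8, 0], -0.05],
    [-1, [-0.9, 2.8, 0], -0.05],
    [-1, [-0.9, 2.8, 0], -0.05],
  ],
)

```text
time: 35.38
tool_pos: [428.2, -292.8, -1.8]
tcp_rot: [-180.0, -0.0, 114.0]
ft_force: [-1.1, 0.2, 1.0]
finger_gap: 0.1
grip_force: 0.6
```

Emit:
play_rows(
  increments=[
    [-1, [-0.9, 2.8, 0], -0.05],
    [-1, [-0.9, 2.8, 0], -0.05],
    [-1, [-0.9, 2.8, 0], -0.05],
    [-1, [-0.9, 2.8, 0], -0.05],
    [-1, [-0.9, 2.8, 0], -0.05],
    [-1, [-0.9, 2.8, 0], -0.05],
    [-1, [0, 0, 0], 0],
  ],
)

```text
time: 35.97
tool_pos: [445.8, -288.8, -1.7]
tcp_rot: [-180.0, -0.0, 131.2]
ft_force: [-0.6, 0.2, -0.3]
finger_gap: -0.1
grip_force: 0.1
```

```bash
python3 lev.py
```

```text
35.9667 [ 445.8 -288.8   -1.7] [-180.    -0.   131.2] [-0.6  0.2 -0.3]
wrist
lever_end [([468, -288, 29], 0.76)]
lever_pivot [([425, -232, 31], 0.87), ([574, -231, 13], 0.73)]
pointer_tip [([606, -146, 45], 0.73)]
ball_end [([432, -131, 43], 0.59)]
scene
lever_end [([473, -288, 30], 0.73)]
lever_pivot [([420, -233, 31], 0.72)]
pointer_tip [([611, -147, 44], 0.59)]
ball_end [([428, -136, 42], 0.9)]
side
lever_end [([471, -291, 26], 0.68), ([514, -142, 42], 0.57)]
lever_pivot [([418, -231, 31], 0.86), ([589, -66, 10], 0.28)]
pointer_tip [([610, -144, 46], 0.9)]
ball_end [([439, 151, -2], 0.53)]
```

Emit:
play_rows(
  increments=[
    [-1, [-0.9, 2.8, 0], -0.05],
    [-1, [-0.9, 2.8, 0], -0.05],
    [-1, [-0.9, 2.8, 0], -0.05],
    [-1, [0, 1.2, 0], 0],
    [-1, [0, 1.2, 0], 0],
    [-1, [0, 0, 0], 0],
  ],
)

```text
time: 37.22
tool_pos: [455.1, -283.2, -1.6]
tcp_rot: [-180.0, -0.0, 139.5]
ft_force: [-0.7, -0.1, 0.3]
finger_gap: 0.2
grip_force: 0.3
```

Emit:
play_rows(
  increments=[
    [-1, [0, 1.2, 0], 0],
    [-1, [0, 1.2, 0], 0],
    [-1, [0, 0, 0], 0],
  ],
)

```text
time: 37.47
tool_pos: [455.9, -282.3, -1.6]
tcp_rot: [-179.9, -0.0, 139.6]
ft_force: [-3.6, -4.2, 0.2]
finger_gap: 0.0
grip_force: 3.1
```

```bash
python3 lev.py
```

```text
37.4667 [ 455.9 -282.3   -1.6] [-179.9   -0.   139.6] [-3.6 -4.2  0.2]
wrist
lever_end [([478, -280, 30], 0.93)]
lever_pivot [([422, -235, 32], 0.89)]
pointer_tip [([607, -145, 43], 0.93)]
ball_end [([430, -131, 42], 0.87)]
scene
lever_end [([480, -278, 33], 0.83)]
lever_pivot [([419, -234, 33], 0.76)]
pointer_tip [([609, -146, 44], 0.65)]
ball_end [([428, -135, 39], 0.68)]
side
lever_end [([481, -279, 28], 0.53), ([590, -65, 12], 0.25)]
lever_pivot [([420, -234, 30], 0.75)]
pointer_tip [([612, -148, 46], 0.77)]
ball_end [([748, -104, -1], 0.53)]
```

Force rises to 5.5 N and the lever is at -38°, the expected stop. One firmer press to confirm, then I withdraw.

Emit:
play_rows(
  increments=[
    [-1, [0, 1.2, 0], 0],
    [-1, [0, 1.2, 0], 0],
    [-1, [0, 0, 0], 0],
    [-1, [0, 0, 0], 0],
  ],
)

```text
time: 38.55
tool_pos: [456.4, -281.7, -1.7]
tcp_rot: [-179.8, -0.0, 139.5]
ft_force: [-8.7, -11.0, 0.7]
finger_gap: -0.1
grip_force: 6.7
```

Emit:
play_rows(
  increments=[
    [-1, [0, -5, 0], 0],
    [-1, [0, -10, 0], 0],
    [-1, [0, -10, 0], 0],
    [-1, [0, 0, -30], 0],
    [-1, [0, 0, -40], 0],
    [-1, [0, 0, -40], 0],
    [-1, [0, 0, -40], 0],
    [-1, [0, 0, 0], 0],
    [-1, [0, 0, 0], 0],
  ],
)

```text
time: 39.3
tool_pos: [443.8, -300.7, 152.4]
tcp_rot: [180.0, 0.4, 139.6]
ft_force: [-0.8, 0.8, -0.3]
finger_gap: -0.1
grip_force: 0.0
```

```bash
python3 lev.py; python3 - <<'E'
from h import *
pin(snapshot("scene"),["lever_end","board","tray","block_post","alcohol_jar","solder_spool"]);pin(snapshot("side"),["lever_end","board","loupe","kapton_roll"]);print(sense()["time"])
E
```

```text
39.3 [ 443.8 -300.7  152.4] [180.    0.4 139.6] [-0.8  0.8 -0.3]
wrist
lever_end [([744, -97, -2], 0.67), ([479, -281, 28], 0.62)]
lever_pivot [([420, -234, 29], 0.89)]
pointer_tip [([607, -145, 46], 0.6)]
ball_end []
scene
lever_end [([479, -276, 34], 0.75)]
lever_pivot [([419, -232, 31], 0.8)]
pointer_tip [([613, -149, 45], 0.89), ([483, -279, 33], 0.31)]
ball_end [([430, -137, 42], 0.64)]
side
lever_end [([481, -279, 28], 0.69)]
lever_pivot [([419, -232, 29], 0.95)]
pointer_tip [([608, -150, 47], 0.65)]
ball_end [([422, -133, 41], 0.75), ([512, -143, 44], 0.26)]
lever_end [([482, -278, 32], 0.58)]
board [([511, -142, 37], 0.66)]
tray [([515, -136, 40], 0.8)]
block_post [([619, -144, 14], 0.45), ([699, -235, 1], 0.33)]
alcohol_jar [([388, 118, -4], 0.66)]
solder_spool [([748, -101, -1], 0.77)]
lever_end [([482, -277, 25], 0.59)]
board [([510, -142, 44], 0.96)]
loupe [([698, -230, 3], 0.78), ([481, -279, 27], 0.19)]
kapton_roll [([418, -231, 31], 0.68), ([439, 152, 0], 0.61)]
40.65
```

The lever is at its stop (14 N at the press), the pointer is unchanged, and everything else is in place. The arm is clear.

```bash
python3 -c "from bench import *; print(hand_in())"
```

```text
the job is handed in; nothing more can be done
None
```

The job is handed in: the pointer is on the square block to within about 0.2° as measured before braking, the brake lever is pressed home against its stop, the board is in its tray, and the things standing around are where they were.

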